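# Refit the brake handle from the lidded spares tub

## Task

The film-roll stand on the packing bench has lost its brake handle. Lift the lid off the blue spares tub and set it down, knob up, in the middle of the round cork mat; then take the red handle out of the tub and fit it over the stand's square spindle, turned to match and fully down on the collar, and let go. Do not drop the lid or the handle, and leave the tub standing in its place and the tape, the cutter and the carton undisturbed.

Things in the scene. Friction and masses are not known exactly. Their poses are not given: they have to be found in the camera images.
- tub: Loose round blue plastic tub, open at the top under the lid: outside diameter 160, inside diameter 152, height 70, floor 5 thick, 0.5 kg. Origin: centre of its underside, z up.
- lid: Loose round white lid, 42 high, about 0.2 kg. From below: grey lip, diameter 146, 6 deep, hanging inside the tub; plate, diameter 170, z 6 to 12, resting on the rim; black stem, diameter 20, z 12 to 20; black round knob, diameter 30, z 20 to 42. Origin: centre of the lip's underside (64 above the tub's underside when closed), z up through the knob.
- handle: Loose red wing handle, 0.12 kg, 46 high, standing bore down on the tub's floor. Below, a square hub 30 x 30, z 0 to 26, with a square bore 17 x 17, 26 deep, open downward; above (z 26 to 46) a bar 84 long (x), 30 wide (y), black dot on top. Hub, bore and bar are aligned with x and y; grip the flat sides y = +-15. Origin: centre of the underside, on the bore's axis, z up.
- mat: Round cork mat fixed on the bench, diameter 200, 4 thick. Origin: centre of its underside.
- stand: Fixed film-roll stand: yellow brake housing 70 x 70, 48 high, with an upright square spindle in the middle of its top; at x = +105 a black roll along y, diameter 62, length 140, between two yellow cheeks, tops at 75. Spindle 14 x 14, faces parallel to the stand's x and y, domed end. Origin: on the spindle's axis at bench level; x points to the roll, z up.
- collar (a point): Top centre of the round dark collar (diameter 38) at the foot of the spindle, 52 above the bench, axes as the stand's. The square spindle rises 17 above it, the dome to 24 above it. The handle's underside rests here when fully fitted; any of the four quarter turns is right.
- tape: Bystander: amber roll of packing tape lying flat, outside diameter 92, height 45. Origin: centre of its underside.
- cutter: Bystander: red box cutter lying flat, body 110 x 24 x 16, short blade at +x. Origin: centre of the body's underside.
- carton: Bystander: small cardboard carton 60 x 90 x 35. Origin: centre of its underside.
Mind the look-alikes: they are no part of the job. Several things look just like the tub: the one meant starts farthest from the robot's base.

How it is judged (in metres and radians):
On the way, in this order (a step that is already met when the one before it is completed fails the run):
1. the lid lies knob up on the cork mat, let go and at rest (horizontal distance between lid and mat below 0.045 m and z of lid in the frame of mat below 0.01 m and angle between lid's own z axis and vertical below 0.08 rad and linear speed of lid below 0.02 m/s and angular speed of lid below 0.2 rad/s and contact force between the fingers and lid below 0.1 N), for 0.2 s.
2. the handle is held in the fingers, lifted out of the tub (z of handle in the frame of tub above 0.075 m and contact force between the fingers and handle above 0.5 N), for 0.1 s.
At the end, for the whole second after the job is handed in: Handle upright on the spindle, underside within 3 mm of the collar and 4 mm of its centre, bar parallel (0.28 rad) to the stand's x or y. Lid level, knob up on the mat, centres within 45 mm. Tub upright within 50 mm of its start. Lid and handle at rest (horizontal distance between handle and collar below 0.004 m and z of handle in the frame of collar between -0.003 and 0.003 m and angle between each of handle, lid's own z axis and vertical below 0.08 rad and (angle between the x axis of handle and the x axis of stand, either way round below 0.28 rad or angle between the x axis of handle and the y axis of stand, either way round below 0.28 rad) and linear speed of each of handle, lid below 0.02 m/s and angular speed of each of handle, lid below 0.2 rad/s and horizontal distance between lid and mat below 0.045 m and z of lid in the frame of mat below 0.01 m and distance of tub from where it was at the start of the episode below 0.05 m and angle between tub's own z axis and vertical below 0.1 rad); the robot touches nothing.
It fails at once if the lid is dropped (falls free faster than 0.6 m/s) (linear speed of lid above 0.6 m/s and contact force between the fingers and lid below 0.1 N).
It fails at once if the handle is dropped (falls free faster than 0.7 m/s) (linear speed of handle above 0.7 m/s and contact force between the fingers and handle below 0.1 N).
It fails at once if the tub is shifted more than 50 mm or tipped (distance of tub from where it was at the start of the episode above 0.05 m or angle between tub's own z axis and vertical above 0.35 rad).
It fails at once if the tape, the cutter or the carton is moved more than 30 mm (distance of any of tape, cutter, carton from where it was at the start of the episode above 0.03 m).
It also fails if it takes over 69 s, if anything falls off the work surface, if the arm or the gripper's body presses on something with over 40 N, if the wrist force passes 120 N, or if a joint passes its speed limit or range.

## Robot

A 6-joint arm with a two-finger parallel gripper is mounted at the origin on the work surface. World frame = base frame: x ahead of the robot, y to its left, z up, the work surface at z = 0. Lengths are in mm, angles in rad, forces in N, time in s.
With the tool pointing down it reaches from about 300 to 750 mm from the base axis. Payload 8.5 kg.
Tool frame: the origin (TCP) lies at the very end of the fingers, on their centre line; the grasp point (between the pads) lies 19 mm behind it (bot.grip_depth is the distance from the TCP to the grasp point, in mm); y points along the fingers, z is the direction in which the jaws open and shut, and the axes are right-handed (so a half turn about y gives the same grasp; the last joint's range is limited). The gripper opens to 88 mm and grips with 3 to 60 N. Pads are 18 mm wide; open, the fingers measure 123 mm over their backs; the gripper's body (75 mm by 187 mm) begins 45 mm behind the grasp point.
Start: joints at [-1.525, 0.381, 1.297, -0, 1.464, -0.215], TCP at [141.814, -531.384, 238.748] pointing down, gripper open.
Joint ranges: [-3.11, 3.11], [-0.89, 2.33], [0.22, 2.48], [-1.42, 4.56], [0.17, 2.85], [-2.88, 2.88]. Speed limits (rad/s): [2.39, 2.39, 3.14, 3.14, 3.14, 3.14].

## Interface

Orientations are given as a rotation vector (axis times angle).
In Python, from plant import readout, cams, bot gives the robot as it stands.
- The arm moves only by the tool apply_moves, never from a script. Its argument "targets" is a list that holds one entry, the list of rows, each a list of 7 numbers: the shift along the tool's x, y, z in m, then the turn, a rotation vector about the tool's x, y, z in degrees, then the closure, from 0 (fully open) to 1 (shut). In form: [[[tx, ty, tz, ax, ay, az, jaw], ...]]. A call has exactly 10 rows; each row shifts and turns the commanded pose from where the row before left it, along the tool's axes as they then stand; what a row does not reach is not made up. A row lasts 1/12 s, in which the tool goes at most 41.7 mm and 7.16 degrees, less where a joint would pass 70% of its speed; a pose out of reach is approached as far as the arm can. A call is refused whole if a number of a shift passes 0.0417 or a number of a turn 7.16, either way. A call with a gripper value outside its range is refused whole. The fingers move at their own pace and stop on an object; the grip force is fixed at half the most. Time passes only in rows, so rows that do not move let the fingers close, or fill a call up. It gives the time, the measured TCP pose, the force and the opening at its end, in the units of the state.
- readout.read_state(): the state, without advancing time (a new reading comes with each control period).
- cams.capture(name): name is "scene" or "top" or "wrist"; returns the picture (400x640x3 uint8, blue, green, red); there is no depth.
- cams.calibration(name): a dict with "intrinsics" (3x3 intrinsics, pixels), "dist_coeffs" ([k1, k2, p1, p2, k3] as OpenCV has them; the pictures are not rectified), "world_from_camera" (4x4, takes a point from camera to world coordinates). Camera axes: x right, y up, looking along -z (the intrinsics and any distortion apply to the point x, -y, -z); pixel columns grow to the right and rows downward; lengths in mm; the calibration is good to about 2 mm. A picture is of the moment at which its call begins: read the wrist's pose just before it. calibration takes no time and is no camera call; for the wrist camera it gives the pose at the moment of the call.
- bot.close_job(): hands the job in, once; it reports no verdict.
Trained networks look in the newest picture that a camera, given by its name, has taken for a name from the list of things; names that differ only in an ending like _2 or _b are one class to them, and where a whole thing is asked for, a point or a joint stands for the part that bears it (a point fixed in the world has none). Each returns a list of dicts, best first, with "conf" (0 to 1); they miss things now and then, are a little off and sometimes report something else, mostly with a low value. They report only what shows in the picture. A call takes as long as a camera call. They do not tell look-alikes from the thing itself.
- cams.trace(camera, query): "mask" (400x640 bool, what is visible of it) and "at" ([row, column] in pixels, amid what is visible of it).
- cams.tip_of(camera, query): "at" ([row, column] in pixels: a listed point, or the origin of a listed thing).
The state is a dict: "clock": time; "joint_pos": joint angles; "joint_vel": joint speeds; "joint_torque": joint torques, N m; "tcp_pos": TCP position; "tool_rot": TCP orientation; "force": force on the tool from outside, world axes, zero at the start; "ft_torque": the same for the moment, N m; "width": finger opening in mm.
Only numpy, scipy, OpenCV 4.12 (cv2) and the standard library are available. Lean on these libraries where they do the work, as an engineer would, in place of code of your own. Each camera call takes 0.05 s, during which the arm holds its last target. There are 200 camera calls.

## Working session

There is one attempt and no reset: what is moved stays moved. The work goes in short steps, Python scripts to look and compute and a tool call to move; the robot and the scene stay as the last step left them, time stands still between calls to the robot, and variables do not carry over. Pictures are saved under pics/ and viewed, about 8 in all and at most 12, crops included, and the job is handed in when it is done.

Besides the shell and the picture viewer there is one more tool, called after "Emit:" by a JSON object that holds its "method" and its "body", one argument or row to a line. apply_moves: Moves the arm, as the interface text tells. Its arguments: {"type":"object","properties":{"targets":{"type":"array","items":{"type":"array","items":{"type":"array","items":{"type":"number"}}}}},"required":["targets"]}

```bash
ls; mkdir -p pics; cat > h.py <<'E'
import numpy as np,cv2
from plant import readout,cams,bot
def proj(cam,P,c=None):
    c=c or cams.calibration(cam);T=np.linalg.inv(np.array(c["world_from_camera"]))
    p=np.c_[np.atleast_2d(P),np.ones(len(np.atleast_2d(P)))]@T.T
    q=p[:,:3]*[1,-1,-1]
    r,_=cv2.projectPoints(q.reshape(-1,1,3),np.zeros(3),np.zeros(3),np.array(c["intrinsics"]),np.array(c["dist_coeffs"]))
    return r.reshape(-1,2)
def ray(cam,uv,z,c=None):
    "pixel (col,row) -> world at height z"
    c=c or cams.calibration(cam);W=np.array(c["world_from_camera"])
    n=cv2.undistortPoints(np.array(uv,float).reshape(-1,1,2),np.array(c["intrinsics"]),np.array(c["dist_coeffs"])).reshape(-1,2)
    d=np.c_[n[:,0],-n[:,1],-np.ones(len(n))]@W[:3,:3].T
    o=W[:3,3]; return o+d*((z-o[2])/d[:,2])[:,None]
E
python3 - <<'E'
from h import *
for n in("scene","top"):
    im=cams.capture(n);cv2.imwrite(f"pics/{n}0.png",im)
    print(n,np.round(cams.calibration(n)["world_from_camera"],2).tolist())
    for q in["tub","lid","handle","mat","stand","collar","tape","cutter","carton"]:
        for f in("trace","tip_of"):
            if f=="trace" and q=="collar":continue
            try: r=getattr(cams,f)(n,q)
            except Exception as e: print(q,f,e);continue
            print(n,q,f,[(round(d["conf"],2),np.round(d["at"]).tolist()) for d in r])
print(readout.read_state())
E
```

```text
pics
scene [[0.68, -0.57, 0.46, 915.48], [0.73, 0.53, -0.43, -394.13], [0.0, 0.63, 0.78, 736.47], [0.0, 0.0, 0.0, 1.0]]
scene tub trace [(0.8, [103.0, 340.0]), (0.78, [246.0, 334.0]), (0.55, [371.0, 301.0]), (0.45, [167.0, 291.0])]
scene tub tip_of [(0.84, [207.0, 169.0]), (0.66, [116.0, 340.0]), (0.57, [226.0, 334.0])]
scene lid trace [(0.75, [208.0, 339.0]), (0.71, [244.0, 333.0]), (0.47, [205.0, 469.0])]
scene lid tip_of [(0.87, [208.0, 341.0])]
scene handle trace [(0.28, [156.0, 406.0])]
scene handle tip_of [(0.36, [173.0, 292.0])]
scene mat trace [(0.97, [287.0, 202.0])]
scene mat tip_of [(0.65, [282.0, 203.0])]
scene stand trace [(0.82, [159.0, 405.0])]
scene stand tip_of [(0.74, [152.0, 382.0])]
scene collar tip_of [(0.76, [135.0, 389.0]), (0.36, [285.0, 202.0])]
scene tape trace [(0.97, [216.0, 462.0])]
scene tape tip_of [(0.77, [220.0, 461.0])]
scene cutter trace [(0.7, [371.0, 300.0])]
scene cutter tip_of [(0.61, [382.0, 306.0])]
scene carton trace [(0.66, [169.0, 292.0])]
scene carton tip_of [(0.97, [176.0, 290.0]), (0.23, [218.0, 462.0])]
top [[0.0, 0.99, -0.17, 283.07], 
[... 833 characters left out ...]

top carton tip_of [(0.95, [244.0, 305.0])]
{'clock': 1.8, 'joint_pos': array([-1.52530068e+00,  3.80624389e-01,  1.29742104e+00,  5.39711925e-05,
        1.46356999e+00, -2.15276332e-01]), 'joint_vel': array([-0.0002533 , -0.00052849, -0.00077503,  0.00037932,  0.00063151,
       -0.00033785]), 'joint_torque': array([ 1.65048568e-03, -4.37790549e+01, -2.24723679e+01,  7.14533287e-02,
        3.15204018e-02,  1.86568218e-05]), 'tcp_pos': array([ 141.82756292, -531.38555144,  238.72818964]), 'tool_rot': array([-0.27298596,  2.08230695, -2.08226885]), 'force': array([-0.49202597,  0.64892003, -0.08371981]), 'ft_torque': array([ 0.01489168, -0.03528264,  0.02226404]), 'width': 88.3634130136454}
```

View pics/top0.png

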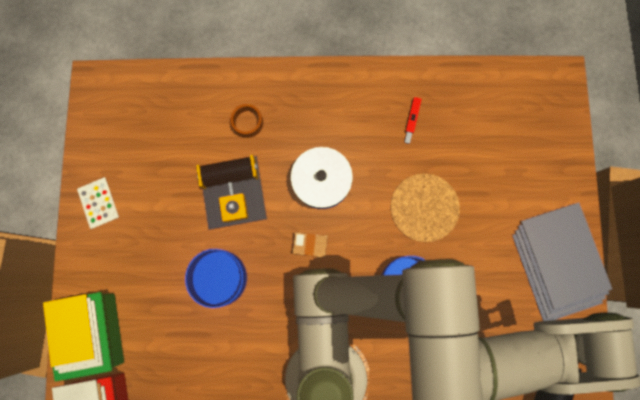

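View pics/scene0.png

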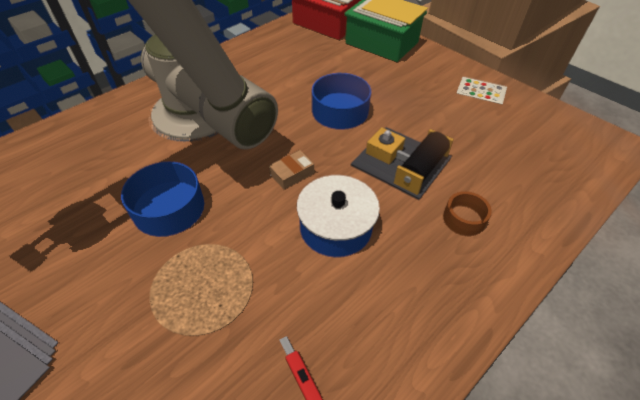

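Top picture: the robot's base is at the bottom, about (325,380). There are three blue tubs: open at (215,278), open and half hidden at (405,265), and lidded at (321,177). The lidded one is farthest from the base and the only one with a lid, so it is the one meant. The mat is at (426,207), the spindle at (232,207), the tape at (246,120), the cutter at (412,120) and the carton at (306,245).

In the scene picture the lidded tub is at (338,215), the mat at (202,287) and the spindle at (387,138).

```bash
python3 - <<'E'
from h import *
for n in("scene","top"):
    im=cams.capture(n); c=cams.calibration(n)
    def fit(m,z):
        cs,_=cv2.findContours(m.astype(np.uint8),cv2.RETR_EXTERNAL,cv2.CHAIN_APPROX_NONE)
        k=max(cs,key=cv2.contourArea)[:,0,:]
        p=ray(n,k,z,c)[:,:2].astype(np.float32)
        (x,y),r=cv2.minEnclosingCircle(p); e=cv2.fitEllipse(p); return np.round([x,y,r,*e[0],*e[1]],1)
    r=cams.trace(n,"mat"); print(n,"mat",fit(r[0]["mask"],4))
    for d in cams.trace(n,"lid"): print(n,"lid",d["conf"],d["at"],fit(d["mask"],76),d["mask"].sum())
    for d in cams.trace(n,"tape"): print(n,"tape",fit(d["mask"],22))
    for d in cams.tip_of(n,"collar"): print(n,"collar",d["conf"],ray(n,d["at"][::-1],52,c))
    for d in cams.trace(n,"tub"): print(n,"tub",d["conf"],ray(n,d["at"][::-1],50,c))
    for d in cams.trace(n,"carton"): print(n,"carton",d["conf"],ray(n,d["at"][::-1],30,c))
    if n=="top": a=cv2.resize(im[135:270,180:480],None,fx=2.6,fy=2.6,interpolation=2); cv2.imwrite("pics/c1.png",a)
E
```

```text
scene mat [ 478.9 -287.8  100.1  479.3 -288.3  195.4  196.8]
scene lid 0.91 [206.3, 337.7] [555.6   7.5  86.9 556.7   8.8 166.1 170.1] 4169
scene lid 0.24 [169.2, 289.1] [412.6   8.9  59.2 412.8   8.1  84.6 109.2] 1059
scene tape [735.7 235.4  64.9 734.6 235.6  93.2 130.2]
scene collar 0.91 [[466.07357007 274.75484852  52.        ]]
scene tub 0.9 [[ 276.90568409 -236.69484333   50.        ]]
scene tub 0.63 [[286.12130799 282.56410292  50.        ]]
scene tub 0.61 [[604.23958241 -51.19513421  50.        ]]
scene carton 0.94 [[375.1121988   36.19292248  30.        ]]
top mat [ 474.4 -288.7  101.5  475.  -288.3  196.8  198.7]
top lid 0.77 [177.8, 321.6] [552.5  11.3  86.4 552.5  10.9 168.1 168.7] 2917
top tape [518.3 270.6 128.9 519.3 269.1 199.7 228.2]
top collar 0.84 [[464.84283326 259.09985983  52.        ]]
top tub 0.84 [[ 305.58560483 -195.64012238   50.        ]]
top tub 0.75 [[269.87934009 306.63779299  50.        ]]
top tub 0.67 [[ 467.9684116 -285.515439    50.       ]]
top tub 0.65 [[474.57751803  -8.67813686  50.        ]]
top tub 0.55 [[362.18602647  48.08049922  50.        ]]
top carton 0.56 [[365.84016931  51.82058757  30.        ]]
```

View pics/c1.png

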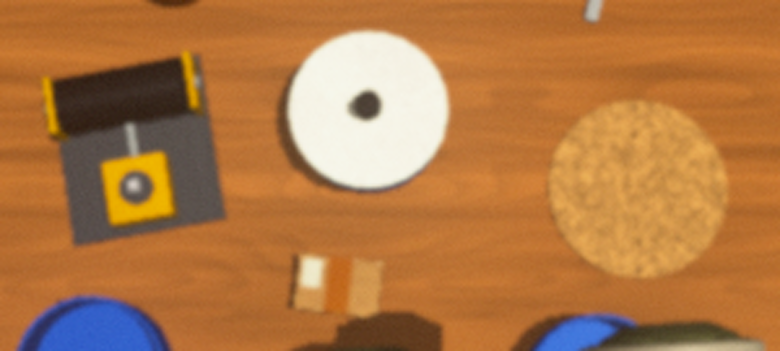

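The crop confirms it: the lidded tub has its knob at crop (368,105), the stand is at (138,188) with the roll turned slightly left of +x, and the mat is at (638,188). The lid is at about (554,9) and the mat at about (477,-288).

```bash
cat >> h.py <<'E'
from scipy.spatial.transform import Rotation as Ro
def plan(x,y,z,yaw=None):
    "shift in tool axes (m) to world target; yaw: wanted world angle (deg) of the jaw axis (mod 180)"
    s=readout.read_state();R=Ro.from_rotvec(s["tool_rot"]).as_matrix()
    w=np.array([x,y,z])-s["tcp_pos"]; jaw=np.degrees(np.arctan2(R[1,2],R[0,2]))
    print("t",s["clock"],"tcp",np.round(s["tcp_pos"],1),"yaxis",np.round(R[:,1],3),"jaw",round(jaw,1),"force",np.round(s["force"],1),"w",round(s["width"],1),"j6",round(s["joint_pos"][5],2))
    print("shift m",np.round(R.T@w/1000,4),"rows",np.ceil(np.linalg.norm(w)/41.7))
    if yaw is not None: print("turn about tool y", [round((-(yaw-jaw)+k)%360-180,1) for k in (180,0)],"(sign: +y tool = -world z)")
E
python3 -c "
from h import *
plan(554,9,200); plan(477,-288,60)"
```

```text
t 2.5 tcp [ 141.8 -531.4  238.8] yaxis [-0. -0. -1.] jaw -75.1 force [ 0.1 -0.7  0.1] w 88.2 j6 -0.22
shift m [-0.5376  0.0387 -0.4158] rows 17.0
t 2.5 tcp [ 141.8 -531.4  238.8] yaxis [-0. -0. -1.] jaw -75.1 force [ 0.1 -0.7  0.1] w 88.2 j6 -0.22
shift m [-0.3866  0.1788 -0.1487] rows 11.0
```

Emit:
{"method": "apply_moves", "body": {
  "targets": [
    [[-0.0269, 0.002, -0.0208, 0, 0, 0, 0], [-0.0269, 0.002, -0.0208, 0, 0, 0, 0], [-0.0269, 0.002, -0.0208, 0, 0, 0, 0], [-0.0269, 0.002, -0.0208, 0, 0, 0, 0], [-0.0269, 0.002, -0.0208, 0, 0, 0, 0], [-0.0269, 0.002, -0.0208, 0, 0, 0, 0], [-0.0269, 0.002, -0.0208, 0, 0, 0, 0], [-0.0269, 0.002, -0.0208, 0, 0, 0, 0], [-0.0269, 0.002, -0.0208, 0, 0, 0, 0], [-0.0269, 0.002, -0.0208, 0, 0, 0, 0]]
  ]
}}

```text
clock: 3.33
tcp_pos: [348.8, -259.6, 218.9]
tool_rot: [-0.273, 2.082, -2.083]
force: [-0.1, -0.9, 0.1]
width: 88.2
```

Emit:
{"method": "apply_moves", "body": {
  "targets": [
    [[-0.0269, 0.002, -0.0208, 0, 0, 0, 0], [-0.0269, 0.002, -0.0208, 0, 0, 0, 0], [-0.0269, 0.002, -0.0208, 0, 0, 0, 0], [-0.0269, 0.002, -0.0208, 0, 0, 0, 0], [-0.0269, 0.002, -0.0208, 0, 0, 0, 0], [-0.0269, 0.002, -0.0208, 0, 0, 0, 0], [-0.0269, 0.002, -0.0208, 0, 0, 0, 0], [-0.0269, 0.002, -0.0208, 0, 0, 0, 0], [-0.0269, 0.002, -0.0208, 0, 0, 0, 0], [-0.0269, 0.002, -0.0208, 0, 0, 0, 0]]
  ]
}}

```text
clock: 4.17
tcp_pos: [555.2, 10.9, 198.7]
tool_rot: [-0.273, 2.082, -2.082]
force: [-0.2, -0.6, 0.2]
width: 88.1
```

```bash
python3 - <<'E'
from h import *
plan(554,9,82)
c=cams.calibration("wrist");im=cams.capture("wrist");cv2.imwrite("pics/w1.png",im)
print(np.round(c["world_from_camera"],2).tolist())
for d in cams.trace("wrist","lid"):
    m=d["mask"];cs,_=cv2.findContours(m.astype(np.uint8),cv2.RETR_EXTERNAL,cv2.CHAIN_APPROX_NONE)
    k=max(cs,key=cv2.contourArea)[:,0,:];p=ray("wrist",k,76,c)[:,:2].astype(np.float32)
    print(d["conf"],d["at"],cv2.fitEllipse(p),cv2.minEnclosingCircle(p))
for d in cams.tip_of("wrist","lid"): print("tip",d["conf"],d["at"],ray("wrist",d["at"][::-1],64,c))
E
```

```text
t 4.1667 tcp [555.2  10.9 198.7] yaxis [ 0. -0. -1.] jaw -75.0 force [-0.2 -0.6  0.2] w 88.1 j6 1.12
shift m [0.0016 0.1167 0.0015] rows 3.0
[[0.26, 0.91, 0.31, 637.03], [-0.97, 0.24, 0.08, 33.02], [0.0, -0.32, 0.95, 344.64], [0.0, 0.0, 0.0, 1.0]]
0.82 [179.5, 317.6] ((555.9739379882812, 10.959468841552734), (167.12498474121094, 168.2516326904297), 92.49632263183594) ((555.9043579101562, 11.163786888122559), 84.80786895751953)
tip 0.74 [185.5, 319.5] [[555.16346117   7.88604902  64.        ]]
```

View pics/w1.png

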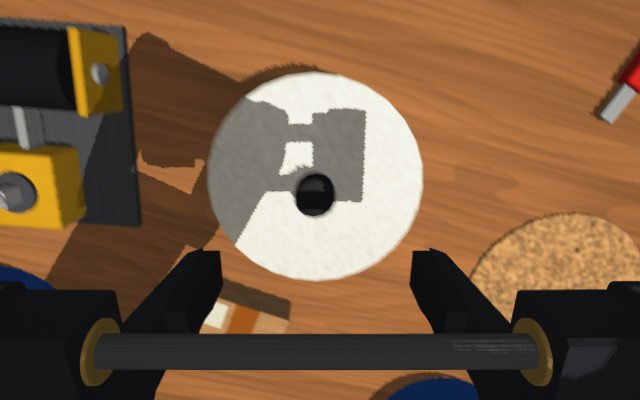

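The wrist view shows the lid centred at about (316,180), with its knob at (315,194). That puts the lid at (555.5,10.5), directly under the TCP, so I go down 117 mm and close.

Emit:
{"method": "apply_moves", "body": {
  "targets": [
    [[0, 0.02, 0, 0, 0, 0, 0], [0, 0.02, 0, 0, 0, 0, 0], [0, 0.02, 0, 0, 0, 0, 0], [0, 0.02, 0, 0, 0, 0, 0], [0, 0.015, 0, 0, 0, 0, 0], [0, 0.01, 0, 0, 0, 0, 0], [0, 0.007, 0, 0, 0, 0, 0], [0, 0.0045, 0, 0, 0, 0, 0], [0, 0, 0, 0, 0, 0, 0], [0, 0, 0, 0, 0, 0, 0.5]]
  ]
}}

```text
clock: 5.15
tcp_pos: [554.6, 9.1, 82.8]
tool_rot: [-0.272, 2.082, -2.082]
force: [0.2, -0.2, 0.0]
width: 83.3
```

Emit:
{"method": "apply_moves", "body": {
  "targets": [
    [[0, 0, 0, 0, 0, 0, 1], [0, 0, 0, 0, 0, 0, 1], [0, 0, 0, 0, 0, 0, 1], [0, 0, 0, 0, 0, 0, 1], [0, 0, 0, 0, 0, 0, 1], [0, 0, 0, 0, 0, 0, 1], [0, 0, 0, 0, 0, 0, 1], [0, 0, 0, 0, 0, 0, 1], [0, 0, 0, 0, 0, 0, 1], [0, 0, 0, 0, 0, 0, 1]]
  ]
}}

```text
clock: 5.98
tcp_pos: [554.3, 9.3, 82.2]
tool_rot: [-0.273, 2.082, -2.082]
force: [0.4, 0.4, 0.5]
width: 29.3
```

Emit:
{"method": "apply_moves", "body": {
  "targets": [
    [[0, -0.002, 0, 0, 0, 0, 1], [0, -0.004, 0, 0, 0, 0, 1], [0, -0.006, 0, 0, 0, 0, 1], [0, -0.008, 0, 0, 0, 0, 1], [0, -0.01, 0, 0, 0, 0, 1], [0, -0.01, 0, 0, 0, 0, 1], [0, -0.01, 0, 0, 0, 0, 1], [0, -0.006, 0, 0, 0, 0, 1], [0, -0.004, 0, 0, 0, 0, 1], [0, 0, 0, 0, 0, 0, 1]]
  ]
}}

```text
clock: 6.82
tcp_pos: [554.6, 9.2, 143.2]
tool_rot: [-0.271, 2.081, -2.082]
force: [-0.4, -0.7, -2.3]
width: 28.8
```

```bash
python3 - <<'E'
from h import *
plan(477,-288,110)
c=cams.calibration("top");im=cams.capture("top")
for d in cams.trace("top","tub"): print(d["conf"],np.round(ray("top",d["at"][::-1],50,c),0))
E
```

```text
t 6.8167 tcp [554.6   9.2 143.2] yaxis [ 0.002 -0.    -1.   ] jaw -75.1 force [-0.4 -0.7 -2.3] w 28.8 j6 1.11
shift m [0.1517 0.0332 0.2671] rows 8.0
0.61 [[ 252. -229.   50.]]
0.36 [[498. -44.  50.]]
```

Force z is -2.3 N, which matches the lid's weight, so the lid is held. I carry it to the mat.

Emit:
{"method": "apply_moves", "body": {
  "targets": [
    [[0.004, 0, 0.007, 0, 0, 0, 1], [0.0078, 0, 0.0137, 0, 0, 0, 1], [0.01, 0, 0.0176, 0, 0, 0, 1], [0.01, 0, 0.0176, 0, 0, 0, 1], [0.01, 0, 0.0176, 0, 0, 0, 1], [0.01, 0, 0.0176, 0, 0, 0, 1], [0.01, 0, 0.0176, 0, 0, 0, 1], [0.01, 0, 0.0176, 0, 0, 0, 1], [0.01, 0, 0.0176, 0, 0, 0, 1], [0.01, 0, 0.0176, 0, 0, 0, 1]]
  ]
}}

```text
clock: 7.75
tcp_pos: [506.5, -171.8, 141.8]
tool_rot: [-0.274, 2.083, -2.082]
force: [0.4, 0.4, -3.4]
width: 29.1
```

Emit:
{"method": "apply_moves", "body": {
  "targets": [
    [[0.01, 0, 0.0176, 0, 0, 0, 1], [0.01, 0, 0.0176, 0, 0, 0, 1], [0.01, 0, 0.0176, 0, 0, 0, 1], [0.01, 0, 0.0176, 0, 0, 0, 1], [0.01, 0, 0.0176, 0, 0, 0, 1], [0.0079, 0.002, 0.0139, 0, 0, 0, 1], [0.006, 0.005, 0.0106, 0, 0, 0, 1], [0.004, 0.008, 0.007, 0, 0, 0, 1], [0.002, 0.009, 0.0033, 0, 0, 0, 1], [0, 0.009, 0, 0, 0, 0, 1]]
  ]
}}

```text
clock: 8.58
tcp_pos: [471.0, -307.3, 107.9]
tool_rot: [-0.273, 2.084, -2.082]
force: [-0.6, -0.5, -2.4]
width: 29.4
```

```bash
python3 - <<'E'
from h import *
plan(477,-288,23)
c=cams.calibration("wrist");im=cams.capture("wrist");cv2.imwrite("pics/w2.png",im)
print([(d["conf"],d["at"],ray("wrist",d["at"][::-1],4,c)) for d in cams.tip_of("wrist","mat")])
for q in ("mat","lid"):
  for d in cams.trace("wrist",q): print(q,d["conf"],d["at"],d["mask"].sum())
E
```

```text
t 8.5833 tcp [ 471.  -307.3  107.9] yaxis [-0.001  0.001 -1.   ] jaw -75.1 force [-0.6 -0.5 -2.4] w 29.4 j6 0.52
shift m [-0.0108  0.0849 -0.0171] rows 3.0
[]
mat 0.76 [69.1, 262.9] 9028
lid 0.84 [200.6, 316.5] 67227
```

Emit:
{"method": "apply_moves", "body": {
  "targets": [
    [[-0.003, 0, -0.004, 0, 0, 0, 1], [-0.004, 0.006, -0.007, 0, 0, 0, 1], [-0.0038, 0.011, -0.0061, 0, 0, 0, 1], [0, 0.014, 0, 0, 0, 0, 1], [0, 0.014, 0, 0, 0, 0, 1], [0, 0.014, 0, 0, 0, 0, 1], [0, 0.011, 0, 0, 0, 0, 1], [0, 0.007, 0, 0, 0, 0, 1], [0, 0.004, 0, 0, 0, 0, 1], [0, 0.001, 0, 0, 0, 0, 1]]
  ]
}}

```text
clock: 9.62
tcp_pos: [477.5, -287.3, 26.9]
tool_rot: [-0.274, 2.083, -2.082]
force: [-0.7, 0.0, -2.5]
width: 29.3
```

Emit:
{"method": "apply_moves", "body": {
  "targets": [
    [[0, 0.001, 0, 0, 0, 0, 1], [0, 0.0005, 0, 0, 0, 0, 1], [0, 0.0005, 0, 0, 0, 0, 1], [0, 0.0005, 0, 0, 0, 0, 1], [0, 0.0003, 0, 0, 0, 0, 1], [0, 0, 0, 0, 0, 0, 1], [0, 0, 0, 0, 0, 0, 1], [0, 0, 0, 0, 0, 0, 1], [0, 0, 0, 0, 0, 0, 1], [0, 0, 0, 0, 0, 0, 1]]
  ]
}}

```text
clock: 10.45
tcp_pos: [477.5, -287.8, 24.5]
tool_rot: [-0.273, 2.082, -2.082]
force: [0.2, 0.4, -2.6]
width: 29.2
```

Emit:
{"method": "apply_moves", "body": {
  "targets": [
    [[0, 0.001, 0, 0, 0, 0, 1], [0, 0.0005, 0, 0, 0, 0, 1], [0, 0.0005, 0, 0, 0, 0, 1], [0, 0.0003, 0, 0, 0, 0, 1], [0, 0, 0, 0, 0, 0, 1], [0, 0, 0, 0, 0, 0, 1], [0, 0, 0, 0, 0, 0, 1], [0, 0, 0, 0, 0, 0, 1], [0, 0, 0, 0, 0, 0, 1], [0, 0, 0, 0, 0, 0, 1]]
  ]
}}

```text
clock: 11.28
tcp_pos: [477.4, -287.8, 22.2]
tool_rot: [-0.273, 2.082, -2.082]
force: [-0.2, 1.0, 2.3]
width: 29.2
```

The force has gone to +2.3 N, so the lid is resting on the mat. I release it.

Emit:
{"method": "apply_moves", "body": {
  "targets": [
    [[0, 0, 0, 0, 0, 0, 0.5], [0, 0, 0, 0, 0, 0, 0.4], [0, 0, 0, 0, 0, 0, 0.2], [0, 0, 0, 0, 0, 0, 0], [0, 0, 0, 0, 0, 0, 0], [0, 0, 0, 0, 0, 0, 0], [0, 0, 0, 0, 0, 0, 0], [0, 0, 0, 0, 0, 0, 0], [0, 0, 0, 0, 0, 0, 0], [0, 0, 0, 0, 0, 0, 0]]
  ]
}}

```text
clock: 12.12
tcp_pos: [477.5, -287.8, 22.2]
tool_rot: [-0.273, 2.082, -2.082]
force: [-0.2, -0.7, 0.4]
width: 87.9
```

Emit:
{"method": "apply_moves", "body": {
  "targets": [
    [[0, -0.005, 0, 0, 0, 0, 0], [0, -0.01, 0, 0, 0, 0, 0], [0, -0.02, 0, 0, 0, 0, 0], [0, -0.03, 0, 0, 0, 0, 0], [0, -0.03, 0, 0, 0, 0, 0], [0, -0.03, 0, 0, 0, 0, 0], [0, -0.03, 0, 0, 0, 0, 0], [0, -0.02, 0, 0, 0, 0, 0], [0, -0.005, 0, 0, 0, 0, 0], [0, 0, 0, 0, 0, 0, 0]]
  ]
}}

```text
clock: 12.95
tcp_pos: [477.7, -288.0, 203.8]
tool_rot: [-0.271, 2.079, -2.084]
force: [-0.1, 0.1, -0.5]
width: 88.7
```

```bash
python3 - <<'E'
from h import *
plan(520,9,215)
for n in("top","scene","wrist"):
    c=cams.calibration(n);im=cams.capture(n)
    if n=="scene": cv2.imwrite("pics/s2.png",im)
    for d in cams.trace(n,"lid"):
        m=d["mask"];cs,_=cv2.findContours(m.astype(np.uint8),cv2.RETR_EXTERNAL,cv2.CHAIN_APPROX_NONE)
        k=max(cs,key=cv2.contourArea)[:,0,:];p=ray(n,k,16,c)[:,:2].astype(np.float32)
        print(n,d["conf"],cv2.fitEllipse(p))
    for d in cams.trace(n,"handle"): print(n,"handle",d["conf"],d["at"],ray(n,d["at"][::-1],51,c))
E
```

```text
t 12.95 tcp [ 477.7 -288.   203.8] yaxis [ 0.002 -0.002 -1.   ] jaw -75.1 force [-0.1  0.1 -0.5] w 88.7 j6 0.56
shift m [-0.1175 -0.0118 -0.276 ] rows 8.0
top 0.83 ((494.8470458984375, -218.57740783691406), (25.082046508789062, 72.14440155029297), 72.88040161132812)
top handle 0.56 [181.4, 321.8] [[543.38555728   8.05075795  51.        ]]
scene 0.95 ((480.38983154296875, -287.5962219238281), (167.723876953125, 170.08798217773438), 80.33710479736328)
scene handle 0.85 [217.7, 335.5] [[563.71680484  -1.755488    51.        ]]
wrist 0.9 ((479.0039978027344, -287.0343933105469), (167.5513916015625, 168.50144958496094), 74.4716796875)
wrist handle 0.85 [6.8, 18.8] [[549.80471753 -36.43193853  51.        ]]
```

View pics/s2.png

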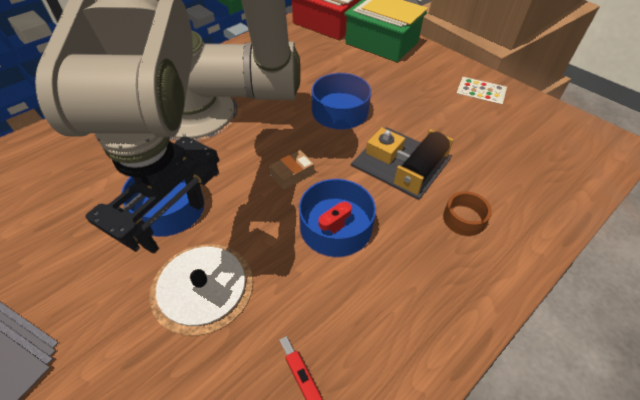

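The scene view shows the lid on the mat at (200,283), knob up, and the red handle in the tub at (336,217). I move above the tub.

Emit:
{"method": "apply_moves", "body": {
  "targets": [
    [[-0.007, -0.001, -0.013, 0, 0, 0, 0], [-0.014, -0.001, -0.026, 0, 0, 0, 0], [-0.018, -0.002, -0.033, 0, 0, 0, 0], [-0.0195, -0.002, -0.0355, 0, 0, 0, 0], [-0.0195, -0.002, -0.0355, 0, 0, 0, 0], [-0.0195, -0.002, -0.0355, 0, 0, 0, 0], [-0.0195, -0.001, -0.0355, 0, 0, 0, 0], [-0.014, 0, -0.026, 0, 0, 0, 0], [-0.01, 0, -0.017, 0, 0, 0, 0], [-0.004, 0, -0.008, 0, 0, 0, 0]]
  ]
}}

```text
clock: 14.23
tcp_pos: [549.2, 9.1, 213.2]
tool_rot: [-0.276, 2.081, -2.08]
force: [-0.5, -0.3, -0.4]
width: 88.0
```

```bash
python3 - <<'E'
from h import *
plan(550,5,215)
n="wrist";c=cams.calibration(n);im=cams.capture(n);cv2.imwrite("pics/w3.png",im)
for d in cams.trace(n,"handle"):
    cs,_=cv2.findContours(d["mask"].astype(np.uint8),cv2.RETR_EXTERNAL,cv2.CHAIN_APPROX_NONE)
    k=max(cs,key=cv2.contourArea)[:,0,:];p=ray(n,k,51,c)[:,:2].astype(np.float32)
    print("handle",d["conf"],d["at"],cv2.minAreaRect(p))
# bright red top face
for d in cams.tip_of(n,"handle"): print("tip",d["conf"],d["at"],ray(n,d["at"][::-1],5,c))
for d in cams.trace(n,"tub"): print("tub",d["conf"],d["at"],ray(n,d["at"][::-1],40,c))
E
```

```text
t 14.2333 tcp [549.2   9.1 213.2] yaxis [ 0.     0.001 -1.   ] jaw -74.9 force [-0.5 -0.3 -0.4] w 88.0 j6 1.11
shift m [ 0.0003 -0.0018  0.0042] rows 1.0
handle 0.92 [165.7, 320.6] ((558.0992431640625, 6.939720153808594), (82.45999145507812, 38.20067596435547), 86.48348999023438)
tip 0.55 [156.4, 321.6] [[557.9281829    5.57935688   5.        ]]
tub 0.76 [273.1, 31.4] [[369.17870159 264.96510255  40.        ]]
tub 0.73 [185.5, 307.7] [[535.05835979  13.30920884  40.        ]]
tub 0.7 [385.8, 431.6] [[ 337.13570884 -187.71844018   40.        ]]
```

View pics/w3.png

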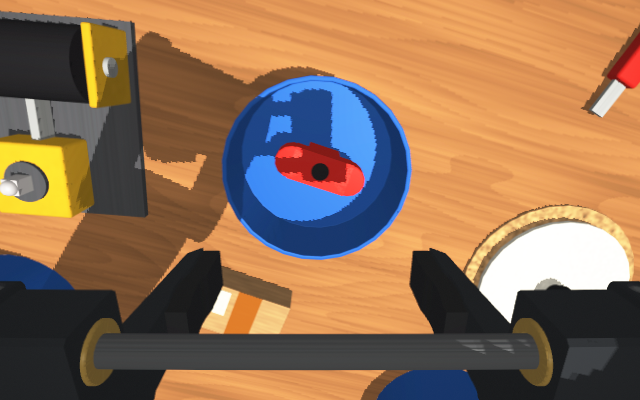

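The handle lies in the tub with its dot at (320,172) and its bar running from (278,155) to (362,188). The stand's spindle is at the left edge, near (10,188). Next I fit the handle pose by matching the model to the mask.

```bash
cat >> h.py <<'E'
from scipy.optimize import minimize
def circ(r,z,n=40):
    a=np.linspace(0,2*np.pi,n,endpoint=False);return np.c_[r*np.cos(a),r*np.sin(a),np.full(n,z)]
def fitpose(mask,parts,x0,z,cam,c,S=4):
    "parts: list of convex point sets (object frame); fit x,y,yaw by soft IoU at S x size"
    M=cv2.GaussianBlur(mask.astype(np.float32),(0,0),1.5)
    def f(v,full=False):
        R=Ro.from_euler("z",v[2]/30).as_matrix();I=np.zeros(mask.shape,np.uint8)
        for P in parts:
            q=proj(cam,P@R.T+[v[0],v[1],z],c);h=cv2.convexHull(q.astype(np.float32))
            cv2.fillConvexPoly(I,np.round(h*16).astype(np.int32),255,cv2.LINE_AA,4)
        I=cv2.GaussianBlur(I.astype(np.float32)/255,(0,0),1.5)
        return np.sum((I-M)**2)/M.sum()
    best=minimize(f,[x0[0],x0[1],x0[2]*30],method="Nelder-Mead",options=dict(initial_simplex=np.array([x0[0],x0[1],x0[2]*30])+np.array([[0,0,0],[8,0,0],[0,8,0],[0,0,5]]),xatol=.05,fatol=1e-5))
    return best.x[0],best.x[1],np.degrees(best.x[2]/30),best.fun
hub=np.array([[sx*15,sy*15,z] for sx in(-1,1) for sy in(-1,1) for z in(0,26)])
bar=np.vstack([circ(15,z)+[s*27,0,0] for s in(-1,1) for z in(26,46)])
E
python3 - <<'E'
from h import *
n="wrist";c=cams.calibration(n);im=cams.capture(n)
hsv=cv2.cvtColor(im,cv2.COLOR_BGR2HSV)
d=cams.trace(n,"handle")[0];m=d["mask"]
print("trace fit",fitpose(m,[hub,bar],[556,7,1.5],5,n,c))
box=np.zeros(m.shape,bool);box[135:215,250:385]=1
red=(((hsv[...,0]<10)|(hsv[...,0]>170))&(hsv[...,1]>120)&box).astype(np.uint8)
red=cv2.morphologyEx(red,cv2.MORPH_CLOSE,np.ones((15,15)))
print("colour fit",red.sum(),m.sum(),fitpose(red,[hub,bar],[556,7,1.5],5,n,c))
dk=(im.max(2)<45)&(cv2.dilate(m.astype(np.uint8),np.ones((9,9)))>0)&box
ys,xs=np.nonzero(dk);print("dot",xs.mean(),ys.mean(),len(xs),ray(n,[xs.mean(),ys.mean()],51,c))
for q in("stand","collar"):
  for d in cams.tip_of(n,q): print(q,d["conf"],d["at"],ray(n,d["at"][::-1],52,c))
plan(557,6,215,-4)
E
```

```text
trace fit (np.float64(553.6140323039031), np.float64(6.932605456005936), np.float64(86.51034052810952), np.float64(0.01483150478452444))
colour fit 3228 3265 (np.float64(553.8169208556719), np.float64(6.760659969565771), np.float64(86.25252619139343), np.float64(0.02035968191921711))
dot 315.5821596244131 170.15962441314554 213 [[553.77418735   6.66513682  51.        ]]
stand 0.95 [167.0, 60.0] [[498.3463511  227.73148697  52.        ]]
collar 0.78 [182.4, 21.1] [[474.45089938 261.99744621  52.        ]]
t 14.6333 tcp [549.1   4.6 213.2] yaxis [-0. -0. -1.] jaw -75.2 force [ 0.6 -0.4  0. ] w 87.9 j6 1.1
shift m [-0.008  -0.0018  0.0006] rows 1.0
turn about tool y [np.float64(-71.2), np.float64(108.8)] (sign: +y tool = -world z)
```

Emit:
{"method": "apply_moves", "body": {
  "targets": [
    [[-0.005, 0, -0.001, 0, -3.5, 0, 0], [0, 0, 0, 0, -7.15, 0, 0], [0, 0, 0, 0, -7.15, 0, 0], [0, 0, 0, 0, -7.15, 0, 0.2], [0, 0, 0, 0, -7.15, 0, 0.3], [0, 0, 0, 0, -7.15, 0, 0.3], [0, 0, 0, 0, -7.15, 0, 0.3], [0, 0, 0, 0, -7.15, 0, 0.3], [0, 0, 0, 0, -7.15, 0, 0.3], [0, 0, 0, 0, -7.15, 0, 0.3]]
  ]
}}

```text
clock: 15.47
tcp_pos: [553.7, 7.1, 213.2]
tool_rot: [-1.15, 1.298, -1.298]
force: [-0.0, 0.1, 0.3]
width: 61.6
```

Emit:
{"method": "apply_moves", "body": {
  "targets": [
    [[0, 0.01, 0, 0, -3.6, 0, 0.3], [0, 0.01, 0, 0, 0, 0, 0.3], [0, 0.01, 0, 0, 0, 0, 0.3], [0, 0.01, 0, 0, 0, 0, 0.3], [0, 0.01, 0, 0, 0, 0, 0.3], [0, 0.01, 0, 0, 0, 0, 0.3], [0, 0.01, 0, 0, 0, 0, 0.3], [0, 0.005, 0, 0, 0, 0, 0.3], [0, 0.0, 0, 0, 0, 0, 0.3], [0, 0, 0, 0, 0, 0, 0.3]]
  ]
}}

```text
clock: 16.3
tcp_pos: [553.9, 7.9, 138.1]
tool_rot: [-1.179, 1.255, -1.255]
force: [0.1, -0.2, 0.6]
width: 61.7
```

```bash
python3 - <<'E'
from h import *
n="wrist";c=cams.calibration(n);im=cams.capture(n);cv2.imwrite("pics/w4.png",im)
for d in cams.trace(n,"handle"):
    print(d["conf"],d["at"],"fit",fitpose(d["mask"],[hub,bar],[554,7,1.5],5,n,c))
plan(553.8,6.8,22,-3.7)
E
```

```text
0.93 [197.9, 316.0] fit (np.float64(553.5602959185313), np.float64(6.646862713045087), np.float64(86.77796153243422), np.float64(0.02658134698867798))
t 16.4 tcp [554.1   7.9 138.7] yaxis [ 0.001 -0.    -1.   ] jaw -3.6 force [ 0.3 -0.1  1. ] w 62.0 j6 -0.14
shift m [ 0.0011  0.1167 -0.0004] rows 3.0
turn about tool y [np.float64(0.1), np.float64(-179.9)] (sign: +y tool = -world z)
```

View pics/w4.png

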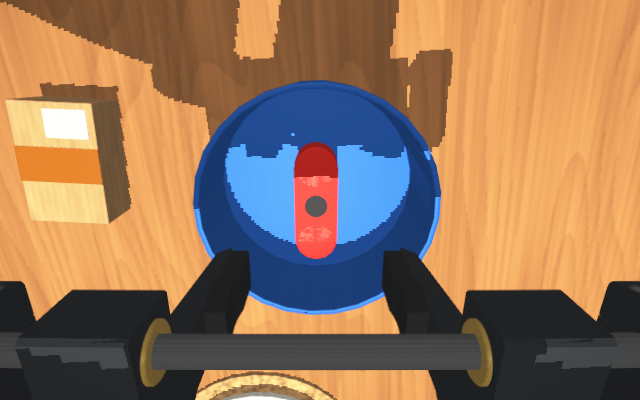

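The handle stands between the fingers, its bar vertical in the image and its dot at (316,206). Two fits agree within 0.5 mm. I go down 117 mm and grip.

Emit:
{"method": "apply_moves", "body": {
  "targets": [
    [[0.0012, 0.01, 0, 0, 0, 0, 0.3], [0, 0.015, 0, 0, 0, 0, 0.3], [0, 0.015, 0, 0, 0, 0, 0.3], [0, 0.015, 0, 0, 0, 0, 0.3], [0, 0.015, 0, 0, 0, 0, 0.3], [0, 0.015, 0, 0, 0, 0, 0.3], [0, 0.012, 0, 0, 0, 0, 0.3], [0, 0.01, 0, 0, 0, 0, 0.3], [0, 0.006, 0, 0, 0, 0, 0.3], [0, 0.0035, 0, 0, 0, 0, 0.3]]
  ]
}}

```text
clock: 17.23
tcp_pos: [553.6, 6.7, 20.9]
tool_rot: [-1.179, 1.256, -1.255]
force: [-0.1, -0.4, -0.9]
width: 61.6
```

Emit:
{"method": "apply_moves", "body": {
  "targets": [
    [[0, 0, 0, 0, 0, 0, 0.3], [0, 0, 0, 0, 0, 0, 0.5], [0, 0, 0, 0, 0, 0, 1], [0, 0, 0, 0, 0, 0, 1], [0, 0, 0, 0, 0, 0, 1], [0, 0, 0, 0, 0, 0, 1], [0, 0, 0, 0, 0, 0, 1], [0, 0, 0, 0, 0, 0, 1], [0, 0, 0, 0, 0, 0, 1], [0, 0, 0, 0, 0, 0, 1]]
  ]
}}

```text
clock: 18.07
tcp_pos: [553.8, 6.6, 21.9]
tool_rot: [-1.179, 1.255, -1.256]
force: [-1.2, -0.4, 3.5]
width: 29.9
```

Emit:
{"method": "apply_moves", "body": {
  "targets": [
    [[0, -0.003, 0, 0, 0, 0, 1], [0, -0.007, 0, 0, 0, 0, 1], [0, -0.013, 0, 0, 0, 0, 1], [0, -0.02, 0, 0, 0, 0, 1], [0, -0.025, 0, 0, 0, 0, 1], [0, -0.025, 0, 0, 0, 0, 1], [0, -0.025, 0, 0, 0, 0, 1], [0, -0.02, 0, 0, 0, 0, 1], [0, -0.009, 0, 0, 0, 0, 1], [0, -0.003, 0, 0, 0, 0, 1]]
  ]
}}

```text
clock: 18.9
tcp_pos: [554.1, 6.7, 173.2]
tool_rot: [-1.177, 1.253, -1.257]
force: [0.1, -0.3, -0.9]
width: 30.2
```

Width is 30.2 and force z about -1 N, so the handle is held and out of the tub. I go towards the stand and stop short of it to look.

Emit:
{"method": "apply_moves", "body": {
  "targets": [
    [[-0.008, 0, -0.004, 0, 0, 0, 1], [-0.016, 0, -0.0075, 0, 0, 0, 1], [-0.024, 0, -0.0112, 0, 0, 0, 1], [-0.03, 0, -0.014, 0, 0, 0, 1], [-0.034, 0, -0.016, 0, 0, 0, 1], [-0.032, 0, -0.015, 0, 0, 0, 1], [-0.026, 0, -0.012, 0, 0, 0, 1], [-0.018, 0, -0.0085, 0, 0, 0, 1], [-0.01, 0, -0.0047, 0, 0, 0, 1], [-0.0044, 0, -0.002, 0, 0, 0, 1]]
  ]
}}

```text
clock: 19.73
tcp_pos: [470.5, 216.0, 170.5]
tool_rot: [-1.182, 1.256, -1.253]
force: [0.5, -0.1, -0.8]
width: 29.8
```

```bash
python3 - <<'E'
from h import *
import time
cams.capture("top");
for i in range(6): s=readout.read_state(); 
n="wrist";cams.capture(n);cams.capture(n);c=cams.calibration(n);im=cams.capture(n);cv2.imwrite("pics/w5.png",im)
for q in("collar","stand"):
  for d in cams.tip_of(n,q): print(q,d["conf"],d["at"],ray(n,d["at"][::-1],52,c))
for d in cams.trace(n,"stand"): print(d["conf"],d["at"],d["mask"].sum())
for d in cams.trace(n,"handle"):
    print("handle",d["conf"],d["at"],"fit",fitpose(d["mask"],[hub,bar],[472,215,1.5],readout.read_state()["tcp_pos"][2]-16.9,n,c))
plan(472,262,175)
E
```

```text
collar 0.68 [129.2, 315.9] [[474.87394299 261.32598621  52.        ]]
stand 0.88 [119.4, 313.8] [[473.78866397 268.53114748  52.        ]]
0.58 [96.0, 383.4] 48063
handle 0.9 [267.9, 315.7] fit (np.float64(471.8714048566071), np.float64(214.2810846080431), np.float64(86.43564888677359), np.float64(0.24083802103996277))
t 20.1333 tcp [472.1 213.9 171.6] yaxis [-0. -0. -1.] jaw -3.7 force [ 1.  -0.9 -1.4] w 29.8 j6 0.26
shift m [-0.048  -0.0034 -0.0032] rows 2.0
```

View pics/w5.png

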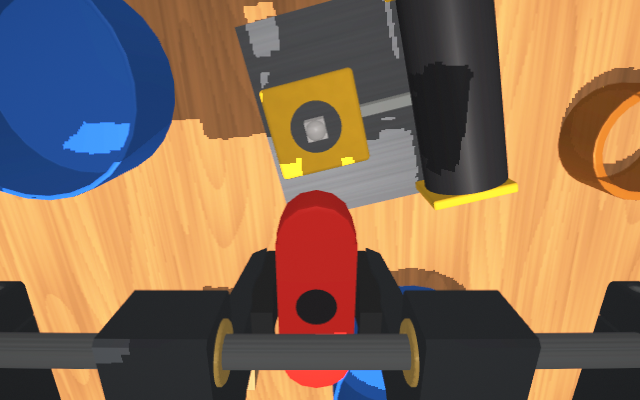

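The wrist view shows the collar ring centred near (316,126), the housing's top corners near (262,93), (352,68), (370,157) and (278,178), and the held handle at (316,290). Next I fit the collar and the yaw.

```bash
cat > st.py <<'E'
from h import *
n="wrist"
c=cams.calibration(n);im=cams.capture(n)
hsv=cv2.cvtColor(im,cv2.COLOR_BGR2HSV)
y=((hsv[...,0]>17)&(hsv[...,0]<33)&(hsv[...,1]>170)&(hsv[...,2]>90)).astype(np.uint8)
B=np.zeros_like(y);B[55:190,252:380]=1;y*=B
cs,_=cv2.findContours(y,cv2.RETR_EXTERNAL,cv2.CHAIN_APPROX_NONE);k=cv2.convexHull(max(cs,key=cv2.contourArea))[:,0,:]
p=ray(n,k,48,c)[:,:2].astype(np.float32);print("housing rect z48",cv2.minAreaRect(p))
F=np.zeros_like(y);cv2.fillConvexPoly(F,k.astype(np.int32),1)
h=cv2.morphologyEx(F&(1-y),cv2.MORPH_OPEN,np.ones((7,7)))
hs,_=cv2.findContours(h,cv2.RETR_EXTERNAL,cv2.CHAIN_APPROX_NONE);q=max(hs,key=cv2.contourArea)[:,0,:]
print("collar px",cv2.fitEllipse(q),"world",[np.round(v,1) for v in cv2.fitEllipse(ray(n,q,52,c)[:,:2].astype(np.float32))])
# spindle: bright in collar
g=im.min(2);H=cv2.erode(cv2.morphologyEx(h,cv2.MORPH_CLOSE,np.ones((9,9))),np.ones((5,5)))
e=((g>110)&(H>0)).astype(np.uint8);es,_=cv2.findContours(e,cv2.RETR_EXTERNAL,cv2.CHAIN_APPROX_NONE)
if es:
    w=max(es,key=cv2.contourArea)[:,0,:];print("spindle px",cv2.minAreaRect(w),"world z69",cv2.minAreaRect(ray(n,w,69,c)[:,:2].astype(np.float32)))
for d in cams.tip_of(n,"collar"): print("tip",d["conf"],d["at"],ray(n,d["at"][::-1],52,c))
cv2.imwrite("pics/st.png",np.hstack([cv2.resize(im[50:195,245:385],None,fx=2.7,fy=2.7),cv2.resize(cv2.merge([y*255,h*255,e*255])[50:195,245:385],None,fx=2.7,fy=2.7)]))
plan(472,262,175)
E
python3 st.py
```

```text
housing rect z48 ((474.718994140625, 263.4387512207031), (69.01173400878906, 68.88175964355469), 10.464010238647461)
collar px ((314.9262390136719, 125.76656341552734), (50.620113372802734, 51.44325637817383), 178.438720703125) world [array([474.7, 263.2]), array([37.3, 37.6]), np.float64(176.6)]
spindle px ((314.7647399902344, 128.55882263183594), (22.79834747314453, 20.61552619934082), 75.96376037597656) world z69 ((474.6858825683594, 263.8412170410156), (14.328858375549316, 15.675146102905273), 10.118895530700684)
tip 0.77 [127.1, 313.3] [[473.46295224 262.68644567  52.        ]]
tip 0.48 [132.7, 606.5] [[692.54682422 245.02597275  52.        ]]
t 20.2333 tcp [472.  214.2 171.6] yaxis [ 0. -0. -1.] jaw -3.7 force [-0.2 -0.2 -1.7] w 29.9 j6 0.26
shift m [-0.0477 -0.0034 -0.003 ] rows 2.0
```

View pics/st.png

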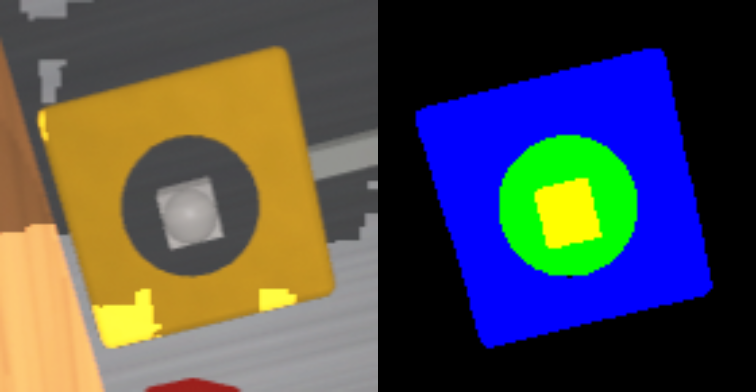

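Everything agrees: collar and spindle at (474.7,263.3), yaw 10.3°, with the housing measuring 69 mm, the collar 37.5 mm and the spindle 14–15 mm, all matching the given sizes. I turn the handle +14°, go over the spindle and down to just above the dome.

Emit:
{"method": "apply_moves", "body": {
  "targets": [
    [[0, 0, 0, 0, -4, 0, 1], [0, 0, 0, 0, -6, 0, 1], [0, 0, 0, 0, -4, 0, 1], [-0.006, 0, 0.0014, 0, 0, 0, 1], [-0.011, 0, 0.0026, 0, 0, 0, 1], [-0.0128, 0, 0.0031, 0, 0, 0, 1], [-0.01, 0, 0.0024, 0, 0, 0, 1], [-0.006, 0, 0.0014, 0, 0, 0, 1], [-0.002, 0, 0.0005, 0, 0, 0, 1], [0, 0, 0, 0, 0, 0, 1]]
  ]
}}

```text
clock: 21.07
tcp_pos: [474.2, 264.5, 171.5]
tool_rot: [-1.29, 1.074, -1.074]
force: [0.8, -0.9, -0.7]
width: 29.6
```

Emit:
{"method": "apply_moves", "body": {
  "targets": [
    [[0, 0.005, 0, 0, 0, 0, 1], [0, 0.009, 0, 0, 0, 0, 1], [0, 0.012, 0, 0, 0, 0, 1], [0, 0.013, 0, 0, 0, 0, 1], [0, 0.012, 0, 0, 0, 0, 1], [0, 0.009, 0, 0, 0, 0, 1], [0, 0.006, 0, 0, 0, 0, 1], [0, 0.004, 0, 0, 0, 0, 1], [0, 0, 0, 0, 0, 0, 1], [0, 0, 0, 0, 0, 0, 1]]
  ]
}}

```text
clock: 21.9
tcp_pos: [474.5, 263.7, 101.8]
tool_rot: [-1.289, 1.074, -1.075]
force: [-0.4, -0.4, -1.4]
width: 29.5
```

```bash
python3 - <<'E'
from h import *
n="wrist";cams.capture(n);c=cams.calibration(n);im=cams.capture(n)
s=readout.read_state();zt=s["tcp_pos"][2]+29.1
dk=(im.max(2)<70).astype(np.uint8);dk[:200]=0;dk[335:]=0;dk[:,:295]=0;dk[:,340:]=0
N,L,st,ce=cv2.connectedComponentsWithStats(dk)
for i in range(1,N):
    if st[i,4]>100: print("dot",ce[i],st[i],ray(n,ce[i],zt,c))
plan(474.7,263.3,69,10.3)
im2=cams.capture("scene");cams.capture("scene")
a=cv2.resize(im2[70:190,320:470],None,fx=2.6,fy=2.6,interpolation=2);b=cv2.resize(im[120:400,200:440],None,fx=1.1,fy=1.115)
h=max(a.shape[0],b.shape[0]);pad=lambda q:cv2.copyMakeBorder(q,0,h-q.shape[0],0,0,0)
cv2.imwrite("pics/ab.png",np.hstack([pad(a),pad(b)]))
E
```

```text
dot [315.96525822 306.44413146] [ 296  290   40   34 1065] [[474.7037937  264.02345583 131.27606309]]
t 22.0 tcp [474.6 263.8 102.2] yaxis [ 0.001  0.    -1.   ] jaw 10.4 force [ 0.1 -0.1 -1. ] w 29.8 j6 0.11
shift m [ 0.0005  0.0332 -0.    ] rows 1.0
turn about tool y [np.float64(0.1), np.float64(-179.9)] (sign: +y tool = -world z)
```

View pics/ab.png

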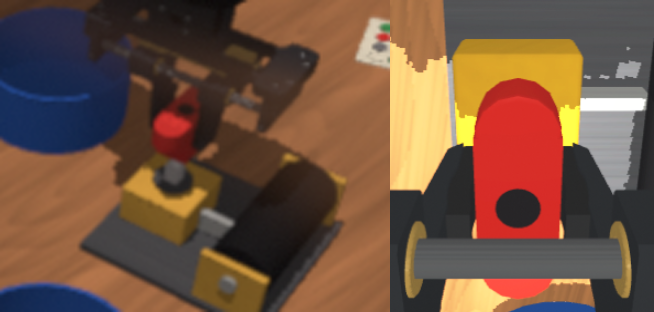

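The scene crop shows the handle squarely above the domed spindle. In the wrist crop the bar is parallel to the housing, and the dot measures (474.7,264.0) against the spindle's 263.3. I go down gently.

Emit:
{"method": "apply_moves", "body": {
  "targets": [
    [[0.0005, 0.003, 0, 0, 0, 0, 1], [0, 0.003, 0, 0, 0, 0, 1], [0, 0.003, 0, 0, 0, 0, 1], [0, 0.0025, 0, 0, 0, 0, 1], [0, 0.002, 0, 0, 0, 0, 1], [0, 0.002, 0, 0, 0, 0, 1], [0, 0.002, 0, 0, 0, 0, 1], [0, 0.0015, 0, 0, 0, 0, 1], [0, 0.001, 0, 0, 0, 0, 1], [0, 0, 0, 0, 0, 0, 1]]
  ]
}}

```text
clock: 22.93
tcp_pos: [474.3, 263.2, 81.4]
tool_rot: [-1.29, 1.075, -1.074]
force: [-0.3, 0.3, -1.9]
width: 29.7
```

Emit:
{"method": "apply_moves", "body": {
  "targets": [
    [[0, 0.001, 0, 0, 0, 0, 1], [0, 0.001, 0, 0, 0, 0, 1], [0, 0.001, 0, 0, 0, 0, 1], [0, 0.001, 0, 0, 0, 0, 1], [0, 0.001, 0, 0, 0, 0, 1], [0, 0, 0, 0, 0, 0, 1], [0, 0, 0, 0, 0, 0, 1], [0, 0, 0, 0, 0, 0, 1], [0, 0, 0, 0, 0, 0, 1], [0, 0, 0, 0, 0, 0, 1]]
  ]
}}

```text
clock: 23.77
tcp_pos: [474.4, 263.3, 76.7]
tool_rot: [-1.289, 1.074, -1.075]
force: [0.1, 1.1, -1.0]
width: 29.8
```

There's no contact force and the underside is already about 9 mm below the spindle's shoulder, so the bore is on. I continue to the collar.

Emit:
{"method": "apply_moves", "body": {
  "targets": [
    [[0, 0.001, 0, 0, 0, 0, 1], [0, 0.001, 0, 0, 0, 0, 1], [0, 0.001, 0, 0, 0, 0, 1], [0, 0.001, 0, 0, 0, 0, 1], [0, 0.001, 0, 0, 0, 0, 1], [0, 0.0005, 0, 0, 0, 0, 1], [0, 0.0005, 0, 0, 0, 0, 1], [0, 0, 0, 0, 0, 0, 1], [0, 0, 0, 0, 0, 0, 1], [0, 0, 0, 0, 0, 0, 1]]
  ]
}}

```text
clock: 24.6
tcp_pos: [474.5, 263.3, 70.7]
tool_rot: [-1.289, 1.074, -1.075]
force: [0.4, -0.2, -0.8]
width: 29.4
```

Emit:
{"method": "apply_moves", "body": {
  "targets": [
    [[0, 0.0005, 0, 0, 0, 0, 1], [0, 0.0005, 0, 0, 0, 0, 1], [0, 0.0005, 0, 0, 0, 0, 1], [0, 0, 0, 0, 0, 0, 1], [0, 0, 0, 0, 0, 0, 1], [0, 0, 0, 0, 0, 0, 1], [0, 0, 0, 0, 0, 0, 1], [0, 0, 0, 0, 0, 0, 1], [0, 0, 0, 0, 0, 0, 1], [0, 0, 0, 0, 0, 0, 1]]
  ]
}}

```text
clock: 25.43
tcp_pos: [474.4, 263.2, 69.2]
tool_rot: [-1.29, 1.075, -1.075]
force: [0.1, 0.0, -1.7]
width: 29.7
```

Emit:
{"method": "apply_moves", "body": {
  "targets": [
    [[0, 0.0005, 0, 0, 0, 0, 1], [0, 0.0005, 0, 0, 0, 0, 1], [0, 0, 0, 0, 0, 0, 1], [0, 0, 0, 0, 0, 0, 1], [0, 0, 0, 0, 0, 0, 1], [0, 0, 0, 0, 0, 0, 1], [0, 0, 0, 0, 0, 0, 1], [0, 0, 0, 0, 0, 0, 1], [0, 0, 0, 0, 0, 0, 1], [0, 0, 0, 0, 0, 0, 1]]
  ]
}}

```text
clock: 26.27
tcp_pos: [474.5, 263.3, 68.9]
tool_rot: [-1.289, 1.074, -1.075]
force: [-2.0, -0.4, 7.3]
width: 29.5
```

Contact reads 7.3 N with the TCP at 68.9, exactly where the collar height puts it. I release and retreat.

Emit:
{"method": "apply_moves", "body": {
  "targets": [
    [[0, 0, 0, 0, 0, 0, 0.6], [0, 0, 0, 0, 0, 0, 0.5], [0, 0, 0, 0, 0, 0, 0.4], [0, 0, 0, 0, 0, 0, 0.3], [0, 0, 0, 0, 0, 0, 0.3], [0, 0, 0, 0, 0, 0, 0.3], [0, 0, 0, 0, 0, 0, 0.3], [0, 0, 0, 0, 0, 0, 0.3], [0, 0, 0, 0, 0, 0, 0.3], [0, 0, 0, 0, 0, 0, 0.3]]
  ]
}}

```text
clock: 27.1
tcp_pos: [474.4, 263.2, 68.1]
tool_rot: [-1.29, 1.075, -1.075]
force: [-0.1, -0.6, -1.6]
width: 61.5
```

Emit:
{"method": "apply_moves", "body": {
  "targets": [
    [[0, -0.003, 0, 0, 0, 0, 0.3], [0, -0.007, 0, 0, 0, 0, 0.3], [0, -0.013, 0, 0, 0, 0, 0.3], [0, -0.02, 0, 0, 0, 0, 0.3], [0, -0.025, 0, 0, 0, 0, 0.3], [0, -0.025, 0, 0, 0, 0, 0.3], [0, -0.02, 0, 0, 0, 0, 0.3], [0, -0.013, 0, 0, 0, 0, 0.3], [0, -0.007, 0, 0, 0, 0, 0.3], [0, 0, 0, 0, 0, 0, 0.3]]
  ]
}}

```text
clock: 27.93
tcp_pos: [474.8, 263.4, 202.9]
tool_rot: [-1.287, 1.073, -1.076]
force: [0.7, -0.5, 1.2]
width: 61.8
```

```bash
python3 - <<'E'
from h import *
n="wrist";cams.capture(n);c=cams.calibration(n);im=cams.capture(n)
for d in cams.trace(n,"handle"):
    for z in (52,): print("handle",d["conf"],d["at"],"fit",fitpose(d["mask"],[hub,bar],[474,263,1.75],z,n,c))
sc=cams.capture("scene");cs=cams.calibration("scene")
for d in cams.trace("scene","handle"):
    r=[(z,[round(float(v),3) for v in fitpose(d["mask"],[hub,bar],[474,263,1.75],z,"scene",cs)]) for z in (52,60)]
    print("scene",d["conf"],r)
for d in cams.trace("scene","lid"):
    k=max(cv2.findContours(d["mask"].astype(np.uint8),0,1)[0],key=cv2.contourArea)[:,0,:];print("lid",cv2.fitEllipse(ray("scene",k,16,cs)[:,:2].astype(np.float32)))
plan(474,263,100)
a=cv2.resize(sc,(440,275));a=sc;b=cv2.resize(im,(480,300))
cv2.imwrite("pics/fin.png",np.hstack([cv2.resize(sc[60:340,120:500],(400,295)),cv2.resize(im[60:355,120:520],(400,295))]))
E
```

```text
handle 0.68 [187.0, 316.7] fit (np.float64(474.28295147686634), np.float64(263.30205158925696), np.float64(100.51334065247836), np.float64(0.01387325394898653))
handle 0.49 [248.4, 576.2] fit (np.float64(649.111111111109), np.float64(-3.6666666666664014), np.float64(151.19719593730005), np.float64(0.9436880350112915))
handle 0.46 [382.5, 342.2] fit (np.float64(531.6838093894082), np.float64(72.15084403141707), np.float64(192.23830123440592), np.float64(0.530272901058197))
scene 0.88 [(52, [474.192, 263.596, 102.745, 0.012]), (60, [479.586, 255.708, 103.051, 0.017])]
lid ((480.0914611816406, -287.6278991699219), (165.65724182128906, 169.1909637451172), 78.58740234375)
t 28.2333 tcp [474.2 263.1 200.3] yaxis [-0.002 -0.001 -1.   ] jaw 10.4 force [-0.2  0.5  0.5] w 61.3 j6 0.11
shift m [ 1.000e-04  1.003e-01 -0.000e+00] rows 3.0
```

View pics/fin.png

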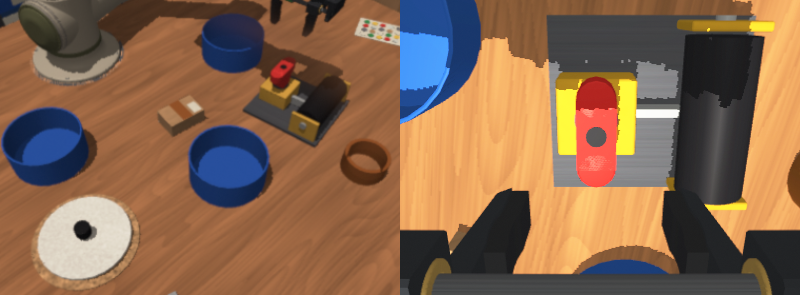

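Both views show the handle seated on the spindle, upright and parallel to the stand. The lid is on the mat, the tub is in place and empty, and the gripper is clear, so I hand in.

```bash
python3 -c "
from plant import bot
print(bot.close_job())"
```

```text
the job is handed in; nothing more can be done
None
```

The job is done and handed in at about 28 s of the 69 s allowed; the hand-in gives no verdict. I set the lid knob up on the cork mat. Then I took the red handle out of the tub farthest from the base, lowered it onto the spindle and let go.

**Handle:** it measures (474.3, 263.3) in the wrist picture, and the spindle measured (474.7, 263.3). Its yaw is 100.5° against the 100.3° wanted. The scene camera agrees on position but reads 102.7°, which is still well inside the tolerance. When it was pressed down, the force was 7 N at the height where the underside meets the collar.

**Lid and tub:** the lid is about 2–4 mm from the mat's centre. In the last scene picture the tub looks upright and in place.

**Bystanders:** the carton and tape look undisturbed in the last scene picture. The cutter was almost entirely outside that crop, but the arm never went near it. I did not measure any of the three, or the tub, again after the handle was fitted.

**Disagreements:** when checking the lid on the mat, the top camera read it far off because the arm partly hid it. I relied on the scene and wrist cameras, which agreed with each other. In the last wrist picture the network also reported two false handles at low confidence.

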